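# Free the stuck bore plug from the fork yoke

### The job

A steel plug with a flat upright bar grip sits friction-tight in one bore of the fork yoke. Pulling up as you go, twist it by its bar at least 20 degrees anticlockwise (seen from above), then back clockwise to at least 20 degrees beyond where it began, so that it creeps about a centimetre out of the bore but is still in it, and then draw it straight up and out. Stand it gently upright on its foot in the open grey tray, without dropping it, and let go; leave the round-knobbed plug in the other bore as it is.

Things in the scene. Friction and masses are not known exactly. Their poses are not given: they have to be found in the camera images.
- plug_grip (a point): Centre of the upright flat bar grip of the stuck steel plug. Bar: 14 mm thick along x (pinch here), 40 mm long along y, 50 mm tall along z (up). Below it a collar 48 mm across, 6 mm thick, resting on the yoke; below that a shank 34 mm across, 30 mm long, in the bore. Foot 61 mm below this point. 91 mm above the bench, bar along the yoke's length within 4 degrees. 0.35 kg; about 20 N to pull straight, less while twisting.
- knob_plug_grip (a point): Grip centre of the other steel plug, in the yoke's other bore, to be left alone: same shank and collar, but a round knob 36 mm across, 22 mm tall, on a thin neck. This point is on its axis, 59 mm above its foot. Which plug is in which bore varies.
- yoke: Dark steel fork yoke on a 100 x 290 x 20 mm aluminium plate fixed to the bench. Origin under the plate's centre, at bench height; y along its length, z up. Plug bores at y = +90 and -90 mm, in bosses 64 mm across, tops 60 mm above the bench; 1 mm clearance round the shank, sprung pads grip it: it twists freely with about 0.2 N m and stays where left. A lower empty bore in the middle.
- tray: Open grey tray, fixed to the bench, 150 x 150 mm outside, 25 mm high, walls and floor 4 mm thick. Origin at the centre of its underside, at bench height; z up, x and y along its sides.
There are look-alikes about, which are no part of the job. What is shaped like the part that bears plug_grip but black or pink is not meant.

How it is judged:
On the way, in this order (a step that is already met when the one before it is completed fails the run):
1. the bar is turned at least 15 degrees anticlockwise (from above) off the yoke's length, the shank still in the bore (((y of plug_grip in the frame of yoke above 0 m and x of yoke in the frame of plug_grip below -0.0233 m) or (y of plug_grip in the frame of yoke below 0 m and x of yoke in the frame of plug_grip above 0.0233 m)) and z of plug_grip in the frame of yoke below 0.118 m), for 0.1 s.
2. the bar is turned at least 15 degrees clockwise off the yoke's length with the plug risen at least 3 mm, the shank still in the bore (risen less than 27 mm) (((y of plug_grip in the frame of yoke above 0 m and x of yoke in the frame of plug_grip above 0.0233 m) or (y of plug_grip in the frame of yoke below 0 m and x of yoke in the frame of plug_grip below -0.0233 m)) and z of plug_grip in the frame of yoke between 0.094 and 0.118 m), for 0.1 s.
3. the plug is drawn up out of its bore (risen more than 32 mm), within 25 mm of the yoke's centre line and within 15 degrees of upright (z of plug_grip in the frame of yoke above 0.123 m and x of plug_grip in the frame of yoke between -0.025 and 0.025 m and angle between plug_grip's own z axis and vertical below 0.26 rad).
At the end, for the whole second after the job is handed in: The bar-grip plug stands on its foot on the tray's floor (grip centre 59 to 71 mm above the tray's underside, within 55 mm of the tray's centre along each side), within 10 degrees of upright, at rest; the round-knobbed plug is within 12 mm of where it was (x of plug_grip in the frame of tray between -0.055 and 0.055 m and y of plug_grip in the frame of tray between -0.055 and 0.055 m and z of plug_grip in the frame of tray between 0.059 and 0.071 m and angle between plug_grip's own z axis and vertical below 0.17 rad and linear speed of plug below 0.02 m/s and distance of knob_plug_grip from where it was at the start of the episode below 0.012 m); the robot touches nothing.
It fails at once if the round-knobbed plug is moved more than 12 mm (distance of knob_plug_grip from where it was at the start of the episode above 0.012 m).
It fails at once if the plug is dropped: it moves faster than 0.5 m/s while the fingers do not hold it (linear speed of plug above 0.5 m/s and contact force between the fingers and plug below 0.05 N).
It also fails if it takes over 51 s, if anything falls off the work surface, if the arm or the gripper's body presses on something with over 40 N, if the wrist force passes 120 N, or if a joint passes its speed limit or range.

### The arm

A 6-joint arm with a two-finger parallel gripper is mounted at the origin on the work surface. World frame = base frame: x ahead of the robot, y to its left, z up, the work surface at z = 0. Lengths are in m, angles in rad, forces in N, time in s.
With the tool pointing down it reaches from about 0.35 to 0.775 m from the base axis. Payload 7.3 kg.
Tool frame: the origin (TCP) lies on the centre line of the jaws, within the pads' length; the fingertips stand tip_reach ahead of it and the grasp point (between the pads) lies 6 mm ahead of it (tip_reach is the distance from the TCP to the fingertips, in m); x points along the fingers, y is the direction in which the jaws open and shut, and the axes are right-handed (so a half turn about x gives the same grasp; the last joint's range is limited). The gripper opens to 92 mm and grips with 3 to 60 N. Pads are 19 mm wide; open, the fingers measure 130 mm over their backs; the gripper's body (75 mm by 190 mm) begins 47 mm behind the grasp point.
Start: joints at [-1.263, 0.342, 1.524, -0, 1.275, -0.146], TCP at [0.23, -0.472, 0.252] pointing down, gripper open.
Joint ranges: [-2.53, 2.53], [-0.77, 2.02], [0.04, 2.7], [-1, 4.14], [0.28, 2.66], [-3.11, 3.11]. Speed limits (rad/s): [2.57, 2.57, 3.14, 3.14, 3.14, 3.14].

### API

Orientations are given as [roll, pitch, yaw] about the fixed x, y, z axes, in that order (R = Rz(yaw) Ry(pitch) Rx(roll)).
In Python, from cell import observe, read_camera, get_calibration, hand_in, tip_reach gives the robot as it stands. The module is installed in compiled form; this text tells all that it offers.
- The arm moves only by the shell command python3 -m crank 'ROWS' [FORCE]. ROWS is JSON, a list of rows, each an object of numbers: "fingers": the opening, from -1 (shut) to 1 (fully open); "tx", "ty", "tz": the shift along the tool's x, y, z in units of 40 mm (1.0 is 40 mm); "roll": the turn about the tool's x in units of 10 degrees (1.0 is 10 degrees). In form: [{"fingers": .., "tx": .., "ty": .., "tz": .., "roll": ..}, ...]. A call has exactly 8 rows; each row is the pose to reach, as a shift and turn from the pose commanded when the call began, along the tool's axes at that moment; what a row does not reach only later rows make up. A row lasts 1/8 s, in which the tool goes at most 62.5 mm and 10.7 degrees, less where a joint would pass 70% of its speed; a pose out of reach is approached as far as the arm can. A call with a gripper value outside its range is refused whole. The fingers move at their own pace and stop on an object; FORCE is the grip in N (left out, the last holds). Time passes only in rows, so rows that repeat a pose let the fingers close, or fill a call up. It gives the time, the measured TCP pose, the force and the opening at its end, in the units of the state.
- observe(): the state, without advancing time (a new reading comes with each control period).
- read_camera(name): name is "scene" or "top" or "wrist"; returns (picture, depth): 480x640x3 uint8, red, green, blue; 480x640 float32, m along the optical axis (not along the pixel's ray), 0 where there is no reading.
- get_calibration(name): a dict with "vertical_fov" (degrees; the focal length in pixels is half the picture's height over the tangent of half this angle, whatever the lens; pixels are square), "cx", "cy" (the principal point, pixels), "pose" (4x4, takes a point from camera to world coordinates); the wrist camera has in their place "T_tool_cam" (4x4, takes a point from camera to tool coordinates, whose origin is the TCP and whose axes are the tool frame's). Camera axes: x right, y down, z forward; pixel columns grow to the right and rows downward; lengths in m; the calibration is good to about 2 mm. A picture is of the moment at which its call begins: read the wrist's pose just before it. get_calibration takes no time and is no camera call.
- hand_in(): hands the job in, once; it reports no verdict.
The state is a dict: "time": time; "qpos": joint angles; "qvel": joint speeds; "joint_efforts": joint torques, N m; "tool_pos": TCP position; "tool_rot": TCP orientation; "contact_force": force on the tool from outside, world axes, zero at the start; "torque": the same for the moment, N m; "opening": finger opening in m.
Only numpy, scipy, OpenCV 4.12 (cv2) and the standard library are available. Lean on these libraries where they do the work, as an engineer would, in place of code of your own. Each camera call takes 0.05 s, during which the arm holds its last target. There are 200 camera calls.

## Working session

There is one attempt and no reset: what is moved stays moved. The work goes in short steps, Python scripts to look and compute and a shell command to move; the robot and the scene stay as the last step left them, time stands still between calls to the robot, and variables do not carry over. Pictures are saved under pics/ and viewed, about 8 in all and at most 12, crops included, and the job is handed in when it is done.

```bash
mkdir -p pics
python3 - <<'E'
from cell import *
import cv2,numpy as np
print(observe(),tip_reach() if callable(tip_reach) else tip_reach)
for n in ("top","scene"):
    c=get_calibration(n);print(n,c)
    p,d=read_camera(n);np.savez(f"{n}0.npz",p=p,d=d)
    cv2.imwrite(f"pics/{n}0.png",p[:,:,::-1])
print(get_calibration("wrist"))
E
```

```text
{'time': 0.0, 'qpos': array([-1.26301106e+00,  3.42760617e-01,  1.52502444e+00, -1.22467587e-07,
        1.27538319e+00, -1.46013529e-01]), 'qvel': array([-0.00018573, -0.00120984,  0.00133684, -0.00030322,  0.00074974,
       -0.00113875]), 'joint_efforts': array([ 1.03851903e-04, -4.31238484e+01, -2.44222856e+01,  7.16771325e-02,
        5.57654025e-02, -1.25732709e-04]), 'tool_pos': array([ 0.23005226, -0.4715036 ,  0.25102267]), 'tool_rot': array([-1.71673553,  1.56922073,  1.87865595]), 'contact_force': array([1.19452946, 0.74561516, 0.33244498]), 'torque': array([ 0.03006878, -0.04350453,  0.03242681]), 'opening': 0.0921036698638033} 0.025
top {'vertical_fov': 42.40194940929705, 'cx': 314.6163474532448, 'cy': 237.97446761431752, 'pose': array([[-0.01602175, -0.9984796 ,  0.05274277,  0.44844904],
       [-0.9996067 ,  0.01478096, -0.02383195, -0.05697725],
       [ 0.02301613, -0.05310385, -0.99832371,  1.46458088],
       [ 0.        ,  0.        ,  0.        ,  1.        ]])}
scene {'vertical_fov': 55.18148357935946, 'cx': 314.4490217253862, 'cy': 239.23025135062497, 'pose': array([[-0.39955623,  0.65980583, -0.63640481,  1.13454892],
       [ 0.91665126,  0.27979402, -0.28542209,  0.21105178],
       [-0.0102609 , -0.69740345, -0.71660529,  0.79424881],
       [ 0.        ,  0.        ,  0.        ,  1.        ]])}
{'vertical_fov': 69.22778549986879, 'cx': 324.4532057975999, 'cy': 240.86728487246535, 'T_tool_cam': array([[-1.31848223e-03, -2.83890568e-01,  9.58855780e-01,
        -1.33691391e-01],
       [ 9.99998301e-01,  8.60743401e-04,  1.62989779e-03,
         4.68546688e-04],
       [-1.28804140e-03,  9.58856300e-01,  2.83888950e-01,
        -7.58182639e-02],
       [ 0.00000000e+00,  0.00000000e+00,  0.00000000e+00,
         1.00000000e+00]])}
```

View pics/top0.png

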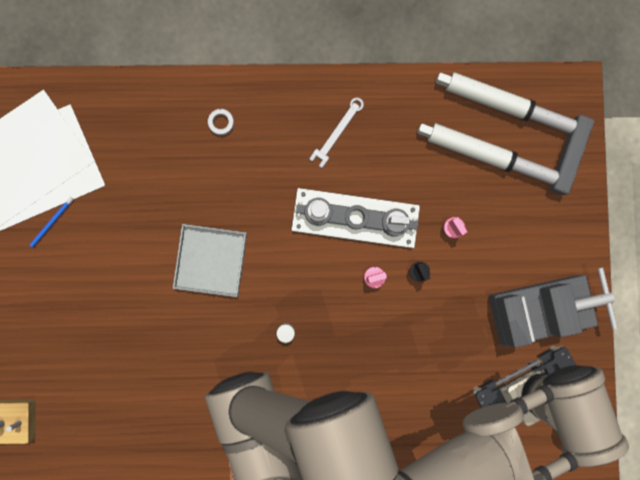

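View pics/scene0.png

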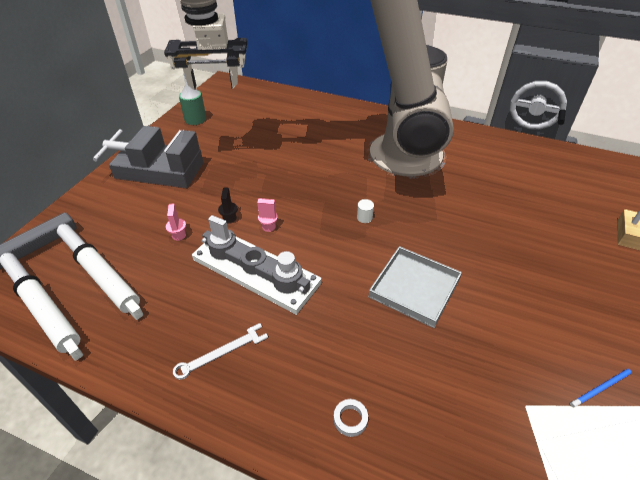

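Top view: the wanted steel bar plug is at (397,221). Things it could be confused with are the knob plug (317,210), the pink look-alikes (375,277) and (455,228), and the black one (420,271). The tray is at (210,261). Next I measure.

```bash
cat > h.py <<'E'
import numpy as np,cv2
from cell import *
def K(c): return 240/np.tan(np.radians(c["vertical_fov"]/2)),c["cx"],c["cy"]
def cloud(c,d,T):
    f,cx,cy=K(c);v,u=np.mgrid[:480,:640]
    P=np.stack([(u-cx)*d/f,(v-cy)*d/f,d],-1);return P@T[:3,:3].T+T[:3,3]
def onplane(c,T,uv,z):
    f,cx,cy=K(c);uv=np.atleast_2d(uv)
    r=np.c_[(uv[:,0]-cx)/f,(uv[:,1]-cy)/f,np.ones(len(uv))]@T[:3,:3].T
    return T[:3,3]+r*((z-T[2,3])/r[:,2])[:,None]
E
python3 - <<'E'
from h import *
c=get_calibration("top");T=c["pose"];D=np.load("top0.npz");p,d=D["p"],D["d"];W=cloud(c,d,T)
hsv=cv2.cvtColor(p,cv2.COLOR_RGB2HSV)
def rect(m,box,z,name):
    M=np.zeros((480,640),np.uint8);u0,v0,u1,v1=box;M[v0:v1,u0:u1]=m[v0:v1,u0:u1]*255
    k=max(cv2.findContours(M,0,1)[0],key=cv2.contourArea)
    g=onplane(c,T,k[:,0,:].astype(float),z)[:,:2]
    r=cv2.minAreaRect((g*1000).astype(np.float32));print(name,r,cv2.boxPoints(r).round(0).tolist())
low=hsv[...,1]<90
rect(low,(275,175,435,260),.02,"plate")
rect(low,(160,215,260,310),.025,"tray")
for n,(u0,v0,u1,v1) in dict(bar=(375,200,425,240),knob=(295,190,340,230)).items():
    w=W[v0:v1,u0:u1].reshape(-1,3);zz=w[:,2]
    print(n,"zmax",np.percentile(zz,99.5))
    t=w[zz>(.1 if n=="bar" else .085)]
    print(len(t),t.mean(0),cv2.minAreaRect((t[:,:2]*1000).astype(np.float32)))
c2=get_calibration("scene");D2=np.load("scene0.npz");W2=cloud(c2,D2["d"],c2["pose"])
w=W2[205:255,195:245].reshape(-1,3);t=w[(w[:,2]>.1)&(w[:,2]<.13)];print("scene bar",len(t),t.mean(0),t.min(0),t.max(0))
img=cv2.resize(p[180:300,280:480],None,fx=4,fy=4,interpolation=2)[:,:,::-1];cv2.imwrite("pics/crop1.png",img)
E
```

```text
plate ((570.9346313476562, -188.5291748046875), (294.70831298828125, 105.78355407714844), 81.09180450439453) [[496.0, -326.0], [600.0, -342.0], [646.0, -51.0], [541.0, -35.0]]
tray ((476.9322509765625, 153.5808868408203), (153.9662322998047, 154.8491668701172), 81.44627380371094) [[389.0, 89.0], [542.0, 66.0], [565.0, 218.0], [412.0, 241.0]]
bar zmax 0.12117635490387643
135 [ 0.55077394 -0.26071665  0.20535871] ((513.5665283203125, -172.63043212890625), (28.35392189025879, 263.9314270019531), 23.249591827392578)
knob zmax 0.10530387197207351
215 [ 0.58189832 -0.09759519  0.13782475] ((524.1295776367188, -87.87723541259766), (34.46387481689453, 159.8176727294922), 79.95925903320312)
scene bar 167 [ 0.56391342 -0.27399273  0.11173474] [ 0.55241603 -0.29700177  0.10009754] [ 0.57092986 -0.25598243  0.11884567]
```

View pics/crop1.png

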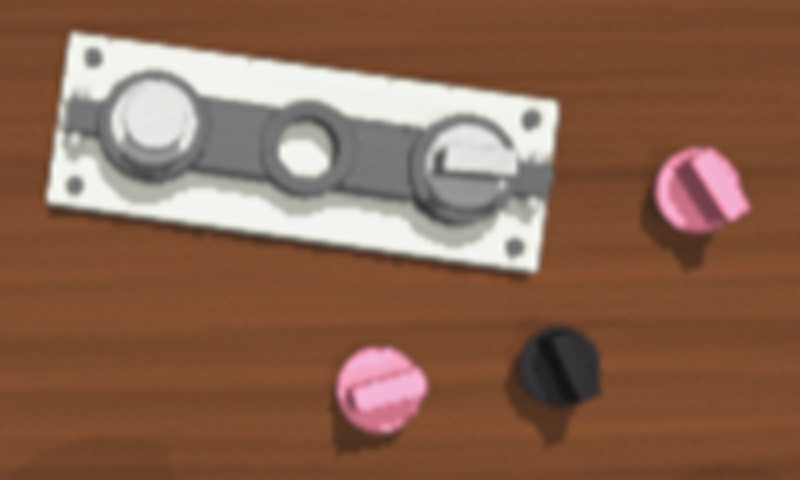

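The crop shows a steel bar in the right-hand bore (crop 465,165), and the round knob in the left one. Working out the approach.

```bash
cat >> h.py <<'E'
from scipy.spatial.transform import Rotation as Ro
def tool():
    s=observe();R=Ro.from_euler("xyz",s["tool_rot"]).as_matrix();return s,np.array(s["tool_pos"]),R
def plan(target,barang,ref=None):
    """shift in units to TCP target & roll so tool z (finger width) is parallel to the bar angle (deg)"""
    s,p,R=tool();sh=R.T@(np.array(target)-p)/.04
    yz=np.degrees(np.arctan2(R[1,2],R[0,2]));dw=(barang-yz+90)%180-90
    print("t",s["time"],"pos",p.round(4),"toolz ang",yz.round(2),"tool x",R[:,0].round(4),"shift",sh.round(3),"worldturn",dw.round(2),"roll units",(-dw/10).round(3),"q",np.round(s["qpos"],2),"F",np.round(s["contact_force"],1),"op",round(s["opening"],4))
E
python3 -c "
from h import *
plan([.56,-.276,.25],81.1); print(tool()[2].round(3))"
```

```text
t 0.1 pos [ 0.2301 -0.4715  0.2511] toolz ang -154.0 tool x [-4.0e-04  1.3e-03 -1.0e+00] shift [ 0.031 -0.778 -9.557] worldturn 55.1 roll units -5.51 q [-1.26  0.34  1.52 -0.    1.28 -0.15] F [-0.   0.4  0.5] op 0.0919
[[-0.     0.438 -0.899]
 [ 0.001 -0.899 -0.438]
 [-1.    -0.001 -0.   ]]
```

```bash
python3 -m crank '[{"fingers":0.3,"tx":0,"ty":-0.1,"tz":-1,"roll":-0.7},{"fingers":0.3,"tx":0,"ty":-0.2,"tz":-2.2,"roll":-1.5},{"fingers":0.3,"tx":0,"ty":-0.3,"tz":-3.5,"roll":-2.3},{"fingers":0.3,"tx":0,"ty":-0.4,"tz":-4.8,"roll":-3.1},{"fingers":0.3,"tx":0,"ty":-0.5,"tz":-6.1,"roll":-3.9},{"fingers":0.3,"tx":0,"ty":-0.6,"tz":-7.4,"roll":-4.7},{"fingers":0.3,"tx":0,"ty":-0.7,"tz":-8.6,"roll":-5.3},{"fingers":0.3,"tx":0,"ty":-0.78,"tz":-9.56,"roll":-5.5}]'; python3 -m crank '[{"fingers":0.3,"tx":0,"ty":0,"tz":0,"roll":0},{"fingers":0.3,"tx":0,"ty":0,"tz":0,"roll":0},{"fingers":0.3,"tx":0,"ty":0,"tz":0,"roll":0},{"fingers":0.3,"tx":0,"ty":0,"tz":0,"roll":0},{"fingers":0.3,"tx":0,"ty":0,"tz":0,"roll":0},{"fingers":0.3,"tx":0,"ty":0,"tz":0,"roll":0},{"fingers":0.3,"tx":0,"ty":0,"tz":0,"roll":0},{"fingers":0.3,"tx":0,"ty":0,"tz":0,"roll":0}]'
python3 - <<'E'
from h import *
plan([.56,-.276,.25],81.1)
s,p0,R=tool();c=get_calibration("wrist")
p,d=read_camera("wrist");T=np.eye(4);T[:3,:3]=R;T[:3,3]=p0;T=T@c["T_tool_cam"]
np.savez("w1.npz",p=p,d=d,T=T);cv2.imwrite("pics/w1.png",p[:,:,::-1])
W=cloud(c,d,T);x=np.linalg.norm(W[...,:2]-[.56,-.276],axis=-1)
m=(x<.05)&(W[...,2]>.108)&(W[...,2]<.13);t=W[m]
v,u=np.nonzero(m);print("px",u.mean(),v.mean(),len(t),t.mean(0),cv2.minAreaRect((t[:,:2]*1000).astype(np.float32)))
E
```

```text
time: 1.1
tool_pos: [0.5616, -0.2747, 0.2511]
tool_rot: [-2.007, 1.57, 2.551]
contact_force: [-0.3, -0.2, 0.3]
opening: 0.06
time: 2.1
tool_pos: [0.5602, -0.2762, 0.2517]
tool_rot: [0.182, 1.571, -1.546]
contact_force: [0.0, -0.1, -1.0]
opening: 0.0599
t 2.1 pos [ 0.5602 -0.2762  0.2517] toolz ang -99.0 tool x [ 0.e+00 -1.e-04 -1.e+00] shift [ 0.043 -0.006 -0.004] worldturn 0.1 roll units -0.01 q [-0.58  0.53  1.23 -0.    1.39 -0.42] F [ 0.  -0.1 -1. ] op 0.0599
px 323.14814814814815 236.87455197132616 837 [ 0.55886359 -0.27687104  0.11648382] ((558.7208251953125, -278.13323974609375), (40.019798278808594, 13.97962474822998), 84.48835754394531)
```

View pics/w1.png

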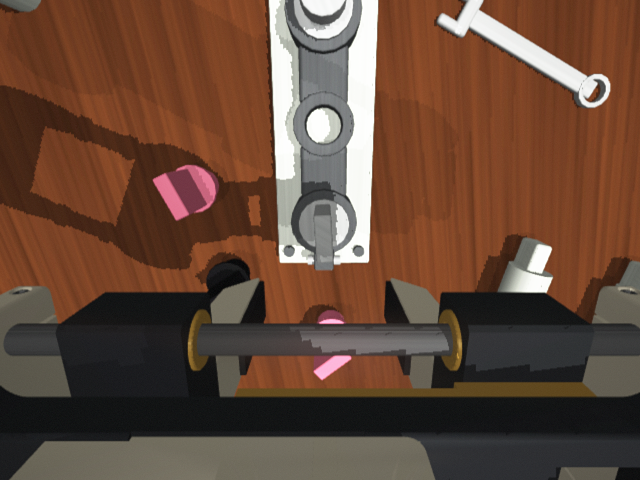

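Wrist view: the steel bar at (323,237), its top measuring 40.0 × 14.0 mm at z 0.1165. All of that agrees with the description. Its angle is 84.5°, against 81.1° for the yoke.

Run:
```python
from h import *
plan([.5587,-.2781,.103],84.5)
D=np.load("w1.npz");c=get_calibration("wrist");W=cloud(c,D["d"],D["T"])
m=(abs(W[...,2]-.02)<.004)&(np.linalg.norm(W[...,:2]-[.571,-.19],axis=-1)<.2)&(D["p"].min(-1)>150)
t=W[m];r=cv2.minAreaRect((t[:,:2]*1000).astype(np.float32));print(r)
# plate edge direction: for rows, leftmost/rightmost
v,u=np.nonzero(m)
for f in (np.min,np.max):
    e=[(f(u[v==i]),i) for i in range(60,230,2)]
    g=onplane(c,D["T"],np.array(e,float),.02);vx,vy,_,_=cv2.fitLine(g[:,:2].astype(np.float32),cv2.DIST_HUBER,0,.01,.01).ravel();print(np.degrees(np.arctan2(vy,vx)),g.mean(0))
```

```text
t 2.15 pos [ 0.5602 -0.2761  0.2517] toolz ang -98.99 tool x [-0.e+00 -1.e-04 -1.e+00] shift [ 3.717 -0.03   0.054] worldturn 3.49 roll units -0.349 q [-0.58  0.53  1.23 -0.    1.39 -0.42] F [0.7 0.8 0.9] op 0.0598
((569.8304443359375, -207.1665496826172), (252.81326293945312, 99.84329223632812), 81.17584228515625)
81.268715 [ 0.52114033 -0.20152196  0.02      ]
81.126 [ 0.61804646 -0.21673746  0.02      ]
```

```bash
python3 -m crank '[{"fingers":0.3,"tx":0.6,"ty":-0.03,"tz":0.05,"roll":-0.35},{"fingers":0.3,"tx":1.4,"ty":-0.03,"tz":0.05,"roll":-0.35},{"fingers":0.3,"tx":2.2,"ty":-0.03,"tz":0.05,"roll":-0.35},{"fingers":0.3,"tx":2.9,"ty":-0.03,"tz":0.05,"roll":-0.35},{"fingers":0.3,"tx":3.4,"ty":-0.03,"tz":0.05,"roll":-0.35},{"fingers":0.3,"tx":3.7,"ty":-0.03,"tz":0.05,"roll":-0.35},{"fingers":0.3,"tx":3.7,"ty":-0.03,"tz":0.05,"roll":-0.35},{"fingers":0.3,"tx":3.7,"ty":-0.03,"tz":0.05,"roll":-0.35}]'; python3 -c "
from h import *
plan([.5587,-.2781,.103],84.5)"
```

```text
time: 3.15
tool_pos: [0.5592, -0.2783, 0.1047]
tool_rot: [1.057, 1.569, -0.609]
contact_force: [0.8, 0.0, -1.0]
opening: 0.0597
t 3.15 pos [ 0.5592 -0.2783  0.1047] toolz ang -95.5 tool x [ 0.0014 -0.001  -1.    ] shift [ 0.042 -0.013 -0.003] worldturn -0.0 roll units 0.0 q [-0.58  0.66  1.42 -0.    1.06 -0.49] F [ 0.8  0.  -1. ] op 0.0597
```

```bash
python3 -m crank '[{"fingers":0,"tx":0,"ty":0,"tz":0,"roll":0},{"fingers":-0.4,"tx":0,"ty":0,"tz":0,"roll":0},{"fingers":-0.7,"tx":0,"ty":0,"tz":0,"roll":0},{"fingers":-1,"tx":0,"ty":0,"tz":0,"roll":0},{"fingers":-1,"tx":0,"ty":0,"tz":0,"roll":0},{"fingers":-1,"tx":0,"ty":0,"tz":0,"roll":0},{"fingers":-1,"tx":0,"ty":0,"tz":0,"roll":0},{"fingers":-1,"tx":0,"ty":0,"tz":0,"roll":0}]' 50; python3 -c "
from h import *
plan([.5587,-.2781,.103],84.5)"
```

```text
time: 4.15
tool_pos: [0.5589, -0.278, 0.1037]
tool_rot: [1.239, 1.57, -0.427]
contact_force: [0.6, -0.4, -1.8]
opening: 0.014
t 4.15 pos [ 0.5589 -0.278   0.1037] toolz ang -95.5 tool x [ 5.e-04 -2.e-04 -1.e+00] shift [ 0.018 -0.005  0.003] worldturn -0.0 roll units 0.0 q [-0.58  0.66  1.42  0.    1.06 -0.49] F [ 0.6 -0.4 -1.8] op 0.014
```

```bash
python3 -m crank '[{"fingers":-1,"tx":-0.01,"ty":0,"tz":0,"roll":-0.4},{"fingers":-1,"tx":-0.03,"ty":0,"tz":0,"roll":-0.8},{"fingers":-1,"tx":-0.05,"ty":0,"tz":0,"roll":-1.2},{"fingers":-1,"tx":-0.06,"ty":0,"tz":0,"roll":-1.6},{"fingers":-1,"tx":-0.08,"ty":0,"tz":0,"roll":-2.0},{"fingers":-1,"tx":-0.1,"ty":0,"tz":0,"roll":-2.3},{"fingers":-1,"tx":-0.1,"ty":0,"tz":0,"roll":-2.3},{"fingers":-1,"tx":-0.1,"ty":0,"tz":0,"roll":-2.3}]'
python3 - <<'E'
from h import *
plan([.5587,-.2781,.109],60)
s,p0,R=tool();c=get_calibration("wrist")
p,d=read_camera("wrist");T=np.eye(4);T[:3,:3]=R;T[:3,3]=p0;T=T@c["T_tool_cam"]
cv2.imwrite("pics/w2.png",p[:,:,::-1])
W=cloud(c,d,T);x=np.linalg.norm(W[...,:2]-[.5587,-.278],axis=-1)
m=(x<.024)&(W[...,2]>.06)&(W[...,2]<.085);print("collar z",np.percentile(W[m][:,2],[10,50,90]),m.sum())
m=(x<.026)&(W[...,2]>.108)&(W[...,2]<.14);t=W[m];print("top",len(t),np.median(t,0) if len(t) else 0)
E
```

```text
time: 5.15
tool_pos: [0.5582, -0.2776, 0.1061]
tool_rot: [-2.469, 1.569, 2.548]
contact_force: [3.2, -1.0, -17.8]
opening: 0.0138
t 5.15 pos [ 0.5582 -0.2776  0.1061] toolz ang -72.55 tool x [-0.0018  0.0012 -1.    ] shift [-0.072  0.007  0.015] worldturn -47.45 roll units 4.745 q [-0.58  0.66  1.42  0.    1.07 -0.89] F [  3.2  -1.  -17.8] op 0.0138
collar z [0.06768048 0.0691322  0.0760761 ] 2073
top 3278 [ 0.55621623 -0.26974927  0.11896561]
```

View pics/w2.png

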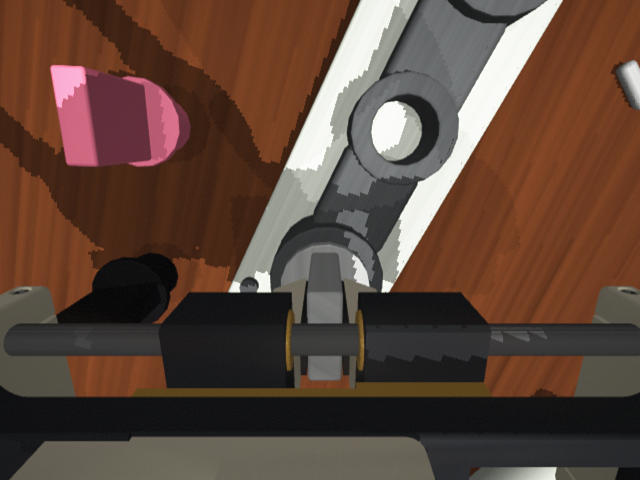

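The bar turned with the jaws and is now 26° off the yoke. The collar at (327,265) has risen about 3 mm. Twisting back with a pull.

```bash
python3 -m crank '[{"fingers":-1,"tx":-0.02,"ty":0,"tz":0,"roll":0.5},{"fingers":-1,"tx":-0.04,"ty":0,"tz":0,"roll":1.0},{"fingers":-1,"tx":-0.06,"ty":0,"tz":0,"roll":1.5},{"fingers":-1,"tx":-0.08,"ty":0,"tz":0,"roll":2.0},{"fingers":-1,"tx":-0.1,"ty":0,"tz":0,"roll":2.5},{"fingers":-1,"tx":-0.12,"ty":0,"tz":0,"roll":3.0},{"fingers":-1,"tx":-0.14,"ty":0,"tz":0,"roll":3.5},{"fingers":-1,"tx":-0.16,"ty":0,"tz":0,"roll":4.0}]'; python3 -m crank '[{"fingers":-1,"tx":-0.02,"ty":0,"tz":0,"roll":0.4},{"fingers":-1,"tx":-0.04,"ty":0,"tz":0,"roll":0.8},{"fingers":-1,"tx":-0.04,"ty":0,"tz":0,"roll":0.8},{"fingers":-1,"tx":-0.04,"ty":0,"tz":0,"roll":0.8},{"fingers":-1,"tx":-0.04,"ty":0,"tz":0,"roll":0.8},{"fingers":-1,"tx":-0.04,"ty":0,"tz":0,"roll":0.8},{"fingers":-1,"tx":-0.04,"ty":0,"tz":0,"roll":0.8},{"fingers":-1,"tx":-0.04,"ty":0,"tz":0,"roll":0.8}]'
python3 - <<'E'
from h import *
plan([.5587,-.2781,.17],60)
s,p0,R=tool();c=get_calibration("wrist")
p,d=read_camera("wrist");T=np.eye(4);T[:3,:3]=R;T[:3,3]=p0;T=T@c["T_tool_cam"]
cv2.imwrite("pics/w3.png",p[:,:,::-1])
W=cloud(c,d,T);x=np.linalg.norm(W[...,:2]-[.5587,-.278],axis=-1)
m=(x<.024)&(W[...,2]>.06)&(W[...,2]<.085);print("collar z",np.percentile(W[m][:,2],[10,50,90]),m.sum())
E
```

```text
time: 6.2
tool_pos: [0.5579, -0.2778, 0.1138]
tool_rot: [-1.401, 1.569, 2.916]
contact_force: [0.4, -0.7, -11.1]
opening: 0.0138
time: 7.2
tool_pos: [0.5581, -0.2777, 0.1154]
tool_rot: [-1.421, 1.569, 2.76]
contact_force: [-4.3, 0.8, -10.6]
opening: 0.0136
t 7.2 pos [ 0.5581 -0.2777  0.1154] toolz ang -120.49 tool x [-1.7e-03  7.0e-04 -1.0e+00] shift [-1.365  0.016 -0.   ] worldturn 0.49 roll units -0.049 q [-0.58  0.65  1.41 -0.    1.09 -0.05] F [ -4.3   0.8 -10.6] op 0.0136
collar z [0.06082114 0.07809293 0.07916607] 2407
```

View pics/w3.png

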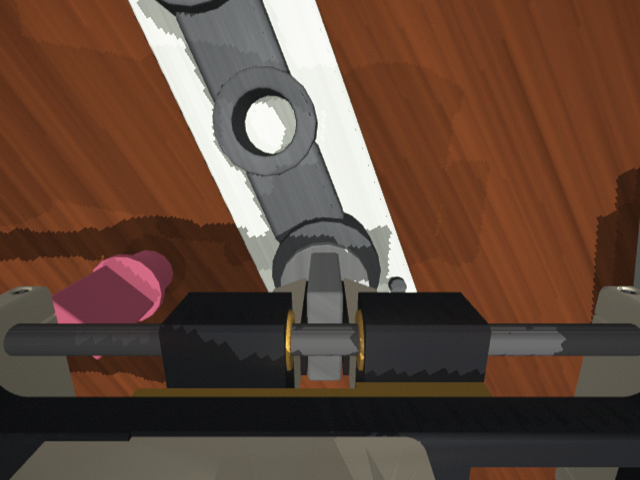

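The bar is now 22° clockwise of the yoke (25° from its start) and has risen about 12 mm, with the shank still in the bore. Drawing it straight up.

```bash
python3 -m crank '[{"fingers":-1,"tx":-0.1,"ty":0,"tz":0,"roll":0},{"fingers":-1,"tx":-0.25,"ty":0,"tz":0,"roll":0},{"fingers":-1,"tx":-0.4,"ty":0,"tz":0,"roll":0},{"fingers":-1,"tx":-0.6,"ty":0,"tz":0,"roll":0},{"fingers":-1,"tx":-0.8,"ty":0,"tz":0,"roll":0},{"fingers":-1,"tx":-1.0,"ty":0,"tz":0,"roll":0},{"fingers":-1,"tx":-1.2,"ty":0,"tz":0,"roll":0},{"fingers":-1,"tx":-1.4,"ty":0,"tz":0,"roll":0}]';python3 -m crank '[{"fingers":-1,"tx":-0.2,"ty":0,"tz":0,"roll":0},{"fingers":-1,"tx":-0.4,"ty":0,"tz":0,"roll":0},{"fingers":-1,"tx":-0.6,"ty":0,"tz":0,"roll":0},{"fingers":-1,"tx":-0.8,"ty":0,"tz":0,"roll":0},{"fingers":-1,"tx":-1.0,"ty":0,"tz":0,"roll":0},{"fingers":-1,"tx":-1.2,"ty":0,"tz":0,"roll":0},{"fingers":-1,"tx":-1.3,"ty":0,"tz":0,"roll":0},{"fingers":-1,"tx":-1.3,"ty":0,"tz":0,"roll":0}]'
python3 - <<'E'
from h import *
plan([.477,.153,.222],81.3)
s,p0,R=tool();c=get_calibration("scene");p,d=read_camera("scene");cv2.imwrite("pics/s2.png",p[:,:,::-1])
# refine tray from scene
W=cloud(c,d,c["pose"]);m=(np.linalg.norm(W[...,:2]-[.477,.153],axis=-1)<.13)&(W[...,2]>.016)&(W[...,2]<.032)&(p.max(-1).astype(int)-p.min(-1)<40)
print("tray rim scene",cv2.minAreaRect((W[m][:,:2]*1000).astype(np.float32)),m.sum())
E
```

```text
time: 8.25
tool_pos: [0.5587, -0.278, 0.1723]
tool_rot: [1.209, 1.571, -0.894]
contact_force: [-0.1, -0.2, -3.1]
opening: 0.0137
time: 9.25
tool_pos: [0.5588, -0.278, 0.224]
tool_rot: [1.426, 1.57, -0.678]
contact_force: [-0.0, 0.1, -2.3]
opening: 0.0137
t 9.25 pos [ 0.5588 -0.278   0.224 ] toolz ang -120.5 tool x [ 5.e-04 -4.e-04 -1.e+00] shift [ 0.046 -7.23  -8.247] worldturn 21.8 roll units -2.18 q [-0.58  0.55  1.27 -0.    1.32 -0.05] F [-0.   0.1 -2.3] op 0.0137
tray rim scene ((481.0108642578125, 154.1366424560547), (150.4272003173828, 154.70025634765625), 81.45442962646484) 780
```

View pics/s2.png

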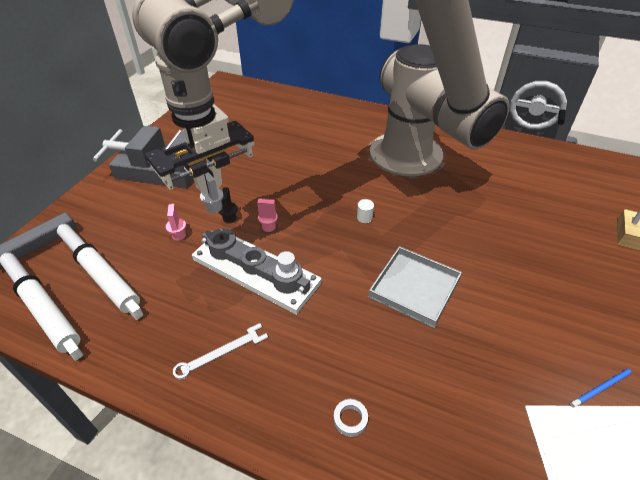

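The plug is held at (210,190), clear of the yoke. The bore is empty and the knob plug at (287,266) is undisturbed. Carrying it to the tray.

```bash
python3 -m crank '[{"fingers":-1,"tx":0,"ty":-0.2,"tz":-0.25,"roll":-0.1},{"fingers":-1,"tx":0,"ty":-0.6,"tz":-0.7,"roll":-0.2},{"fingers":-1,"tx":0,"ty":-1.1,"tz":-1.25,"roll":-0.3},{"fingers":-1,"tx":0,"ty":-1.6,"tz":-1.85,"roll":-0.5},{"fingers":-1,"tx":0,"ty":-2.1,"tz":-2.4,"roll":-0.6},{"fingers":-1,"tx":0,"ty":-2.7,"tz":-3.1,"roll":-0.8},{"fingers":-1,"tx":0,"ty":-3.2,"tz":-3.7,"roll":-0.9},{"fingers":-1,"tx":0,"ty":-3.6,"tz":-4.1,"roll":-1.0}]';python3 -c "
from h import *
plan([.479,.153,.222],81.3)"
```

```text
time: 10.3
tool_pos: [0.5172, -0.0617, 0.2237]
tool_rot: [-1.874, 1.57, 2.482]
contact_force: [0.0, 1.0, -3.0]
opening: 0.0138
t 10.3 pos [ 0.5172 -0.0617  0.2237] toolz ang -110.37 tool x [-3.e-04  2.e-04 -1.e+00] shift [ 0.043 -2.762 -4.699] worldturn 11.67 roll units -1.167 q [-0.27  0.36  1.58  0.    1.2   0.09] F [ 0.  1. -3.] op 0.0138
```

```bash
python3 -m crank '[{"fingers":-1,"tx":0,"ty":-0.3,"tz":-0.5,"roll":-0.1},{"fingers":-1,"tx":0,"ty":-0.7,"tz":-1.2,"roll":-0.3},{"fingers":-1,"tx":0,"ty":-1.1,"tz":-1.9,"roll":-0.5},{"fingers":-1,"tx":0,"ty":-1.6,"tz":-2.7,"roll":-0.7},{"fingers":-1,"tx":0,"ty":-2.0,"tz":-3.4,"roll":-0.9},{"fingers":-1,"tx":0,"ty":-2.4,"tz":-4.1,"roll":-1.1},{"fingers":-1,"tx":0,"ty":-2.65,"tz":-4.5,"roll":-1.15},{"fingers":-1,"tx":0,"ty":-2.75,"tz":-4.7,"roll":-1.15}]';python3 -m crank '[{"fingers":-1,"tx":0.2,"ty":0,"tz":0,"roll":0},{"fingers":-1,"tx":0.6,"ty":0,"tz":0,"roll":0},{"fingers":-1,"tx":1.0,"ty":0,"tz":0,"roll":0},{"fingers":-1,"tx":1.5,"ty":0,"tz":0,"roll":0},{"fingers":-1,"tx":2.0,"ty":0,"tz":0,"roll":0},{"fingers":-1,"tx":2.5,"ty":0,"tz":0,"roll":0},{"fingers":-1,"tx":2.8,"ty":0,"tz":0,"roll":0},{"fingers":-1,"tx":2.8,"ty":0,"tz":0,"roll":0}]';python3 - <<'E'
from h import *
plan([.479,.153,.0777],81.3)
c=get_calibration("scene");p,d=read_camera("scene");cv2.imwrite("pics/s3.png",cv2.resize(p[120:360,260:560],None,fx=2.5,fy=2.5)[:,:,::-1])
E
```

```text
time: 11.3
tool_pos: [0.4801, 0.152, 0.2237]
tool_rot: [-0.386, 1.571, -2.112]
contact_force: [-0.4, -0.6, -3.6]
opening: 0.0135
time: 12.3
tool_pos: [0.4803, 0.1505, 0.1108]
tool_rot: [-1.173, 1.569, -2.901]
contact_force: [-0.3, -0.4, -3.2]
opening: 0.0139
t 12.3 pos [0.4803 0.1505 0.1108] toolz ang -99.04 tool x [-1.9e-03 -5.0e-04 -1.0e+00] shift [ 0.829 -0.04  -0.059] worldturn 0.34 roll units -0.034 q [ 0.15  0.47  1.77 -0.    0.91  0.31] F [-0.3 -0.4 -3.2] op 0.0139
```

View pics/s3.png

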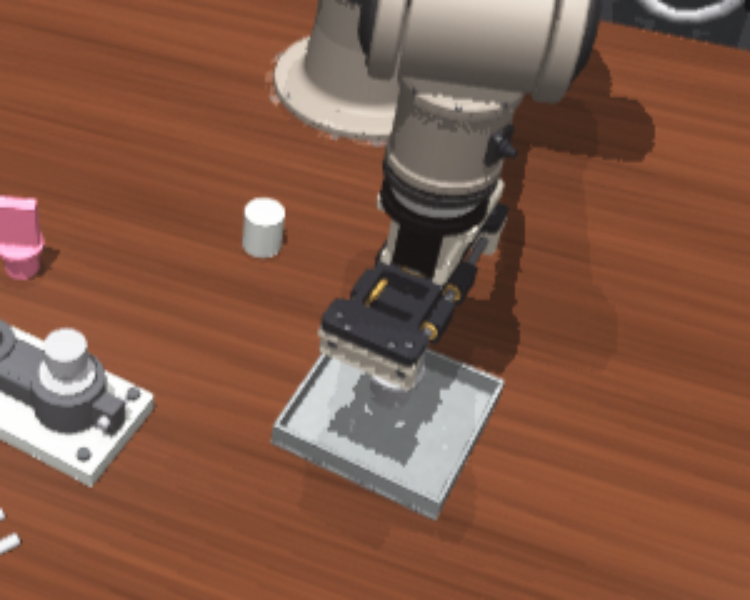

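The plug hangs over the middle of the tray (crop 395,390). Lowering slowly until it touches.

```bash
python3 -m crank '[{"fingers":-1,"tx":0.15,"ty":0,"tz":0,"roll":0},{"fingers":-1,"tx":0.3,"ty":0,"tz":0,"roll":0},{"fingers":-1,"tx":0.45,"ty":0,"tz":0,"roll":0},{"fingers":-1,"tx":0.57,"ty":0,"tz":0,"roll":0},{"fingers":-1,"tx":0.67,"ty":0,"tz":0,"roll":0},{"fingers":-1,"tx":0.74,"ty":0,"tz":0,"roll":0},{"fingers":-1,"tx":0.76,"ty":0,"tz":0,"roll":0},{"fingers":-1,"tx":0.76,"ty":0,"tz":0,"roll":0}]';python3 -m crank '[{"fingers":-1,"tx":0.01,"ty":0,"tz":0,"roll":0},{"fingers":-1,"tx":0.02,"ty":0,"tz":0,"roll":0},{"fingers":-1,"tx":0.03,"ty":0,"tz":0,"roll":0},{"fingers":-1,"tx":0.04,"ty":0,"tz":0,"roll":0},{"fingers":-1,"tx":0.05,"ty":0,"tz":0,"roll":0},{"fingers":-1,"tx":0.05,"ty":0,"tz":0,"roll":0},{"fingers":-1,"tx":0.05,"ty":0,"tz":0,"roll":0},{"fingers":-1,"tx":0.05,"ty":0,"tz":0,"roll":0}]'
```

```text
time: 13.35
tool_pos: [0.4807, 0.151, 0.0813]
tool_rot: [1.416, 1.571, -0.312]
contact_force: [-0.1, 0.1, -3.0]
opening: 0.0137
time: 14.35
tool_pos: [0.4807, 0.151, 0.0793]
tool_rot: [0.806, 1.571, -0.922]
contact_force: [0.8, 0.2, -3.2]
opening: 0.0136
```

Not touching yet: the force still shows the plug's weight. Continuing in small steps.

```bash
python3 -m crank '[{"fingers":-1,"tx":0.01,"ty":0,"tz":0,"roll":0},{"fingers":-1,"tx":0.02,"ty":0,"tz":0,"roll":0},{"fingers":-1,"tx":0.03,"ty":0,"tz":0,"roll":0},{"fingers":-1,"tx":0.04,"ty":0,"tz":0,"roll":0},{"fingers":-1,"tx":0.04,"ty":0,"tz":0,"roll":0},{"fingers":-1,"tx":0.04,"ty":0,"tz":0,"roll":0},{"fingers":-1,"tx":0.04,"ty":0,"tz":0,"roll":0},{"fingers":-1,"tx":0.04,"ty":0,"tz":0,"roll":0}]'
```

```text
time: 15.35
tool_pos: [0.4807, 0.151, 0.0777]
tool_rot: [0.434, 1.571, -1.293]
contact_force: [-0.4, -0.1, -2.3]
opening: 0.0139
```

```bash
python3 -m crank '[{"fingers":-1,"tx":0.01,"ty":0,"tz":0,"roll":0},{"fingers":-1,"tx":0.02,"ty":0,"tz":0,"roll":0},{"fingers":-1,"tx":0.03,"ty":0,"tz":0,"roll":0},{"fingers":-1,"tx":0.03,"ty":0,"tz":0,"roll":0},{"fingers":-1,"tx":0.03,"ty":0,"tz":0,"roll":0},{"fingers":-1,"tx":0.03,"ty":0,"tz":0,"roll":0},{"fingers":-1,"tx":0.03,"ty":0,"tz":0,"roll":0},{"fingers":-1,"tx":0.03,"ty":0,"tz":0,"roll":0}]'
```

```text
time: 16.35
tool_pos: [0.4807, 0.151, 0.0777]
tool_rot: [1.657, 1.57, -0.071]
contact_force: [-2.9, -1.0, 11.2]
opening: 0.0137
```

It has touched down: +11 N and the height has stopped falling. Easing the press, then releasing.

```bash
python3 -m crank '[{"fingers":-1,"tx":-0.02,"ty":0,"tz":0,"roll":0},{"fingers":-1,"tx":-0.02,"ty":0,"tz":0,"roll":0},{"fingers":-0.65,"tx":-0.02,"ty":0,"tz":0,"roll":0},{"fingers":-0.5,"tx":-0.02,"ty":0,"tz":0,"roll":0},{"fingers":-0.35,"tx":-0.02,"ty":0,"tz":0,"roll":0},{"fingers":-0.2,"tx":-0.02,"ty":0,"tz":0,"roll":0},{"fingers":-0.1,"tx":-0.02,"ty":0,"tz":0,"roll":0},{"fingers":-0.1,"tx":-0.02,"ty":0,"tz":0,"roll":0}]';python3 -m crank '[{"fingers":-0.1,"tx":-0.2,"ty":0,"tz":0,"roll":0},{"fingers":-0.1,"tx":-0.5,"ty":0,"tz":0,"roll":0},{"fingers":-0.1,"tx":-1,"ty":0,"tz":0,"roll":0},{"fingers":-0.1,"tx":-1.7,"ty":0,"tz":0,"roll":0},{"fingers":-0.1,"tx":-2.4,"ty":0,"tz":0,"roll":0},{"fingers":-0.1,"tx":-3.1,"ty":0,"tz":0,"roll":0},{"fingers":-0.1,"tx":-3.5,"ty":0,"tz":0,"roll":0},{"fingers":-0.1,"tx":-3.5,"ty":0,"tz":0,"roll":0}]';python3 - <<'E'
from h import *
plan([.479,.153,.0777],81.3)
s,p0,R=tool();c=get_calibration("wrist")
p,d=read_camera("wrist");T=np.eye(4);T[:3,:3]=R;T[:3,3]=p0;T=T@c["T_tool_cam"]
W=cloud(c,d,T);m=(np.linalg.norm(W[...,:2]-[.48,.152],axis=-1)<.04)&(W[...,2]>.075)&(W[...,2]<.11)
t=W[m];print("bar top",len(t),t.mean(0),np.median(t[:,2]),cv2.minAreaRect((t[:,:2]*1000).astype(np.float32)))
q,d=read_camera("scene");
cv2.imwrite("pics/fin.png",np.hstack([cv2.resize(p,(400,300)),cv2.resize(q[120:390,190:550],(400,300))])[:,:,::-1])
E
```

```text
time: 17.35
tool_pos: [0.4807, 0.151, 0.0773]
tool_rot: [0.507, 1.571, -1.221]
contact_force: [-0.5, 0.0, -0.7]
opening: 0.0411
time: 18.35
tool_pos: [0.4813, 0.1512, 0.2192]
tool_rot: [1.863, 1.567, 0.135]
contact_force: [0.6, -0.0, -0.4]
opening: 0.0414
t 18.35 pos [0.4813 0.1512 0.2192] toolz ang -99.0 tool x [ 3.9e-03  5.0e-04 -1.0e+00] shift [ 3.538 -0.078 -0.032] worldturn 0.3 roll units -0.03 q [ 0.15  0.33  1.63 -0.    1.17  0.31] F [ 0.6 -0.  -0.4] op 0.0414
bar top 897 [0.48083176 0.15280929 0.09017033] 0.09069673892332891 ((480.6739196777344, 151.0853729248047), (39.803340911865234, 13.982566833496094), 81.55565643310547)
```

View pics/fin.png

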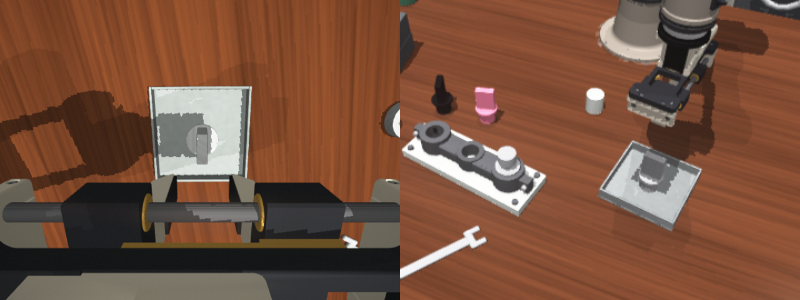

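The plug stands upright in the middle of the tray (scene half 655,168). Its top is at 0.0905 m, against 0.090 m expected. The knob plug is still in place (507,160) and the gripper is clear.

```bash
python3 -c "
from cell import *
print(hand_in())"
```

```text
the job is handed in; nothing more can be done
None
```

The bar-grip plug is out of its bore and standing upright in the grey tray, and I handed the job in at about 18.5 s of robot time. `hand_in()` gives no verdict, so the results below are my own measurements.

- **Twist and draw:** I pulled up while twisting it anticlockwise to about 26° off the yoke's length. I then twisted it back clockwise to about 22° off the yoke on the other side, which is 25° past where it began. It had risen about 12 mm with the shank still in the bore, and I then drew it straight up and out.
- **Placing:** I lowered it until it touched the tray floor (+11 N at the wrist), eased the press and opened the fingers.
- **Last checks:**
  - The bar's top is at 0.0905 m, where 0.090 m is expected if it stands on the tray floor.
  - The bar is about 2–4 mm from the tray's centre.
  - The gripper is about 14 cm above where it let go, with almost no force on the tool.
- **Round-knobbed plug:** it looks undisturbed in the last picture; I did not measure its final position.

The two camera estimates of the tray's centre differed by about 4 mm, well inside the 55 mm allowed. No check failed.

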